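# Let a walking stick out by one hole

## Task

This walking stick is one hole too short for its owner: pinch its snap button flush with the tube and draw the upper tube away from the rubber foot until the button clicks out of the very next hole. Then, with the button out, push the tube back towards the foot with about 15 N for a moment to prove that the button carries load, and let go. Never force the tube hard against the button (30 N is too much), and leave the other things on the table where they are.

Things in the scene. Friction and masses are not known exactly. Their poses are not given: they have to be found in the camera images.
- cradle: Fixed plywood plank, 100 x 660 x 18 mm, on the table, the walking stick held level along it. Origin: on the table below the snap button. +y runs along the stick to its rubber foot (345 to 397 mm from the origin), x across it (the button looks to +x, away from the robot), z up. The stick's centre line is 80 mm above the origin. The grip is at y = -390 mm; keep 60 mm off the vice and the rest.
- vice (a point): Middle of a small blue vice that clamps the bare lower leg (aluminium, 20 mm thick), so that the leg and foot cannot move. It is 75 mm long along the stick, 100 mm wide, its top 101 mm above the table; its screw and bar stick out to +x by 77 mm at 55 mm height. The point lies on the centre line of the stick.
- rest (a point): Middle of a wooden V-rest that carries the upper tube, which slides through it. It is 36 mm long along the stick, 80 mm wide, its top 90 mm above the table. The point lies on the centre line of the stick.
- tube (a joint): How far the blue upper tube is drawn out, in m: 0 is the hole it starts in, +0.025 (away from the foot, cradle -y) the next one. Straight slide, cannot turn, friction about 4 N, stays where it is left. While the button is out the tube is locked but has 1 mm of play each way about the hole, and it may start anywhere in that play.
- next_hole (a point): The middle of the next hole, on the tube's outside (+x side), 25 mm from the button towards the foot at the start; moves with the tube. The tube is 25 mm thick with a 2 mm wall and has ten dark holes, 11 mm wide, 25 mm apart, in a row; two lie between the button and the black collar (29 mm thick, 75 to 87 mm from the button) at the tube's open end.
- button (a joint): How far the snap button is pressed in, in m: 0 out (4 mm proud of the tube), 0.004 flush, 0.006 hidden under the tube's wall. Its spring takes 5 N to start and 8 N when flush. With it flush, pulling the tube with 12 to 20 N in all makes the hole's edge ride over its dome; then it stays under the wall without pressing and snaps out by itself in the next uncovered hole, locking the tube.
- button_top (a point): Top of the dome of the brass snap button, 9 mm wide, in the leg (it does not travel with the tube), on the far (+x) side of the tube at the height of the centre line; when out it lies 16.5 mm from the centre line. Pinch tube and button from above, one finger on the button, the other on the tube's opposite side (it bears 50 N and more); keep the next hole uncovered.
- puzzle: Wooden shape board with coloured shapes, 170 by 220 by 16 mm, loose on the table beyond the stick. Origin: centre of its underside. Not to be moved.
- ferrule: Spare black rubber foot, 37 mm wide, 48 mm tall, standing loose beyond the stick. Origin: centre of its underside. Not to be moved.
- cup: Green plastic cup, 76 mm wide, 95 mm tall, standing loose beyond the stick. Origin: centre of its underside. Not to be moved.

How it is judged (in metres and radians):
On the way, in this order (a step that is already met when the one before it is completed fails the run):
1. the button is pinched flush while the tube is still in its first hole (value of joint button above 0.0032 m and value of joint tube between -0.004 and 0.004 m), for 0.1 s.
2. the tube is at the next hole and the button has clicked out (value of joint tube between 0.023 and 0.027 m and value of joint button below 0.001 m), for 0.1 s.
3. with the button out, the tube is pushed back towards the foot: more than 7 N between button and hole edge for 0.3 s (value of joint tube between 0.0225 and 0.0246 m and value of joint button below 0.001 m and contact force between button and tube above 7 N), for 0.3 s.
At the end, for the whole second after the job is handed in: The tube rests locked in the next hole (drawn out 25 mm, within 2 mm), the button is out to within 1 mm, the tube is still (all of step 2 and velocity of joint tube between -0.005 and 0.005 m/s); the robot touches nothing.
It fails at once if the tube was forced against the button with more than 30 N (contact force between button and tube above 30 N).
It fails at once if the puzzle board was moved more than 15 mm (distance of puzzle from where it was at the start of the episode above 0.015 m).
It fails at once if the spare ferrule was moved more than 15 mm (distance of ferrule from where it was at the start of the episode above 0.015 m).
It fails at once if the cup was moved more than 15 mm (distance of cup from where it was at the start of the episode above 0.015 m).
It also fails if it takes over 45 s, if anything falls off the work surface, if the arm or the gripper's body presses on something with over 40 N, if the wrist force passes 120 N, or if a joint passes its speed limit or range.

## Robot

A 7-joint arm with a two-finger parallel gripper is mounted at the origin on the work surface. World frame = base frame: x ahead of the robot, y to its left, z up, the work surface at z = 0. Lengths are in mm, angles in rad, forces in N, time in s.
With the tool pointing down it reaches from about 425 to 825 mm from the base axis. Payload 3.6 kg.
Tool frame: the origin (TCP) lies midway between the tips of the shut fingers; the grasp point (between the pads) lies ctrl.grip_point_offset behind it (ctrl.grip_point_offset is the distance from the TCP to the grasp point, in mm); z points along the fingers, y is the direction in which the jaws open and shut (so a half turn about z gives the same grasp; the last joint's range is limited). The gripper opens to 85 mm and grips with 20 to 120 N. Pads are 22 mm wide; open, the fingers measure 114 mm over their backs; the gripper's body (76 mm by 85 mm) begins 54 mm behind the grasp point. The pads swing forward as they close: fully open they stand 13 mm farther back than shut.
Start: joints at [-0.026, 0.615, -0.013, 1.423, 0.008, 1.103, -0.04], TCP at [649.971, 0.023, 231.297] pointing down, gripper open.
Joint ranges: [-3.12, 3.12], [-0.3, 2.06], [-1.34, 1.32], [0.26, 2.42], [-1.36, 4.5], [0.01, 1.98], [-2.84, 2.84]. Speed limits (rad/s): [2.79, 2.79, 3.14, 3.14, 3.14, 3.14, 3.14].

## Interface

Orientations are given as a 3x3 rotation matrix whose columns are the frame's x, y, z axes.
In Python, from bench import ctrl gives the robot as it stands.
- The arm moves only by the tool servo_tool, never from a script. Its argument "steps" is one flat list of numbers, 4 for each row, row after row: the shift along the world's x, y, z in units of 0.08 m (1.0 is 0.08 m), then the turn about the world's z in units of 60 degrees (1.0 is 60 degrees). In form: [tx, ty, tz, twist, tx, ty, tz, twist, ...]. A call has 1 to 20 rows; each row shifts and turns the commanded pose from where the row before left it; what a row does not reach is not made up. A row lasts 1/12 s, in which the tool goes at most 41.7 mm and 7.16 degrees, less where a joint would pass 70% of its speed; a pose out of reach is approached as far as the arm can. A call with a number of a shift or a turn outside -1 to 1 is refused whole. A call with a gripper value outside its range is refused whole. "grip" is the gripper's target within -1 to 1 (shut at 1, half-way at 0, fully open at -1), set as the call begins (left out, the last holds). The fingers move at their own pace and stop on an object; "force" is the grip in N (left out, the last holds). Time passes only in rows, so rows that do not move let the fingers close. It gives the time, the measured TCP pose, the force and the opening at its end, in the units of the state.
- ctrl.sense(): the state, without advancing time (a new reading comes with each control period).
- ctrl.read_camera(name): name is "scene" or "side" or "wrist"; returns the picture (420x560x3 uint8, red, green, blue); there is no depth.
- ctrl.calibration(name): a dict with "fovy" (degrees; the focal length in pixels is half the picture's height over the tangent of half this angle, whatever the lens; pixels are square), "cx", "cy" (the principal point, pixels), "k1" (the pictures are not rectified: a ray, as slopes to the right and down, at radius r is drawn at 1 + k1 r^2 times it, then the intrinsics apply), "T" (4x4, takes a point from camera to world coordinates). Camera axes: x right, y up, looking along -z (the intrinsics and any distortion apply to the point x, -y, -z); pixel columns grow to the right and rows downward; lengths in mm; the calibration is good to about 2 mm. A picture is of the moment at which its call begins: read the wrist's pose just before it. calibration takes no time and is no camera call; for the wrist camera it gives the pose at the moment of the call.
- ctrl.job_done(): hands the job in, once; it reports no verdict.
Trained networks look in the newest picture that a camera, given by its name, has taken for a name from the list of things; names that differ only in an ending like _2 or _b are one class to them, and where a whole thing is asked for, a point or a joint stands for the part that bears it (a point fixed in the world has none). Each returns a list of dicts, best first, with "score" (0 to 1); they miss things now and then, are a little off and sometimes report something else, mostly with a low value. They report only what shows in the picture. A call takes as long as a camera call.
- ctrl.find_in(camera, thing): "rect" ([left, top, right, bottom] in pixels, round what is visible of it).
The state is a dict: "time": time; "joints": joint angles; "qd": joint speeds; "effort": joint torques, N m; "ee_pos": TCP position; "tool_rot": TCP orientation; "force": force on the tool from outside, world axes, zero at the start; "wrist_torque": the same for the moment, N m; "width": opening from 0.0 (shut) to 1.0 (fully open).
Only numpy, scipy, OpenCV 4.12 (cv2) and the standard library are available. Lean on these libraries where they do the work, as an engineer would, in place of code of your own. Each camera call takes 0.05 s, during which the arm holds its last target. There are 200 camera calls.

## Working session

There is one attempt and no reset: what is moved stays moved. The work goes in short steps, Python scripts to look and compute and a tool call to move; the robot and the scene stay as the last step left them, time stands still between calls to the robot, and variables do not carry over. Pictures are saved under pics/ and viewed, about 8 in all and at most 12, crops included, and the job is handed in when it is done.

Besides the shell and the picture viewer there is one more tool, called after "Emit:" by a JSON object that holds its "name" and its "arguments". servo_tool: Moves the arm, as the interface text tells. Its arguments: {"type":"object","properties":{"steps":{"type":"array"},"grip":{"type":"number"},"force":{"type":"number"}},"required":["steps"]}

```bash
mkdir -p pics; cat > h.py <<'E'
import numpy as np, cv2
from bench import ctrl
def ray(cam,u,v,C=None):
    C=C or ctrl.calibration(cam); f=210/np.tan(np.radians(C["fovy"])/2)
    d=np.array([(u-C["cx"])/f,(v-C["cy"])/f]); s=d.copy()
    for _ in range(30): s=d/(1+C["k1"]*(s@s))
    T=np.array(C["T"]); r=T[:3,:3]@np.array([s[0],-s[1],-1]); return T[:3,3],r/np.linalg.norm(r)
def proj(cam,p,C=None):
    C=C or ctrl.calibration(cam); f=210/np.tan(np.radians(C["fovy"])/2)
    T=np.array(C["T"]); q=T[:3,:3].T@(np.array(p)-T[:3,3]); s=np.array([q[0],-q[1]])/-q[2]
    s=s*(1+C["k1"]*(s@s)); return s*f+[C["cx"],C["cy"]]
def onz(cam,u,v,z,C=None):
    o,r=ray(cam,u,v,C); return o+r*(z-o[2])/r[2]
def tri(obs):
    A=np.zeros((3,3));b=np.zeros(3)
    for cam,u,v in obs:
        o,r=ray(cam,u,v);P=np.eye(3)-np.outer(r,r);A+=P;b+=P@o
    return np.linalg.solve(A,b)
def save(cam,name,crop=None,k=1):
    im=ctrl.read_camera(cam)[:,:,::-1]
    if crop: im=im[crop[1]:crop[3],crop[0]:crop[2]]
    cv2.imwrite("pics/"+name,cv2.resize(im,None,fx=k,fy=k,interpolation=2)); 
E
python3 - <<'E'
from h import *
print(ctrl.grip_point_offset, {k:np.round(v,2) if not isinstance(v,(list,)) else v for k,v in ctrl.sense().items()})
for c in ("scene","side","wrist"):
    save(c,c+"0.png"); C=ctrl.calibration(c); print(c,np.round(np.array(C["T"]),3).tolist(),C["fovy"],C["k1"])
    for t in ("cradle","vice","rest","tube","button","button_top","next_hole","puzzle","ferrule","cup"):
        try: print(t,[(np.round(r["rect"]).astype(int).tolist(),round(r["score"],2)) for r in ctrl.find_in(c,t)[:2]])
        except Exception as e: print(t,e)
a=cv2.imread("pics/scene0.png");b=cv2.imread("pics/side0.png")
E
```

```text
18.700000000000003 {'time': np.float64(0.0), 'joints': array([-0.03,  0.62, -0.01,  1.42,  0.01,  1.1 , -0.04]), 'qd': array([-0.,  0.,  0., -0.,  0.,  0., -0.]), 'effort': array([ 0.000e+00, -4.692e+01,  2.600e-01, -1.710e+01,  1.000e-02,
        1.000e-02,  0.000e+00]), 'ee_pos': array([ 6.4922e+02, -2.0000e-02,  2.3010e+02]), 'tool_rot': array([[-0.,  1., -0.],
       [ 1.,  0., -0.],
       [-0., -0., -1.]]), 'force': array([-0.22,  1.01,  0.65]), 'wrist_torque': array([0.01, 0.04, 0.03]), 'width': np.float64(1.0)}
scene [[-0.157, -0.835, 0.528, 1106.967], [0.988, -0.136, 0.079, 109.23], [0.006, 0.534, 0.846, 909.819], [0.0, 0.0, 0.0, 1.0]] 46.82391414834531 -0.12668241641310501
cradle [([87, 116, 453, 282], 0.97)]
vice [([88, 116, 453, 285], 0.85)]
rest [([83, 113, 450, 284], 0.97)]
tube []
button []
button_top [([86, 115, 305, 209], 0.72)]
next_hole [([89, 110, 305, 211], 0.64)]
puzzle [([190, 237, 323, 346], 0.61), ([89, 113, 302, 209], 0.22)]
ferrule [([188, 212, 205, 235], 0.75)]
cup [([120, 200, 161, 249], 0.76)]
side [[0.99, 0.062, -0.127, 508.89], [-0.141, 0.519, -0.843, 
[... 363 characters left out ...]
ole [([120, 198, 242, 415], 0.86)]
puzzle [([269, 214, 360, 283], 0.57)]
ferrule [([258, 283, 282, 308], 0.68)]
cup [([282, 282, 329, 354], 0.84), ([121, 140, 279, 413], 0.51)]
wrist [[1.0, -0.0, 0.0, 649.3], [-0.0, 0.955, 0.298, 74.669], [-0.0, -0.298, 0.955, 373.602], [0.0, 0.0, 0.0, 1.0]] 70.05629658105909 0.017495046050445173
cradle [([102, 2, 282, 418], 0.58)]
vice [([101, 0, 288, 420], 0.56)]
rest [([97, 2, 287, 419], 0.56)]
tube [([118, 105, 187, 419], 0.93)]
button []
button_top [([246, 314, 298, 362], 0.42)]
next_hole [([115, 106, 185, 420], 0.84)]
puzzle [([242, 49, 437, 267], 0.56), ([98, 1, 282, 420], 0.5)]
ferrule [([220, 269, 253, 308], 0.92)]
cup [([248, 318, 297, 362], 0.78)]
```

View pics/scene0.png

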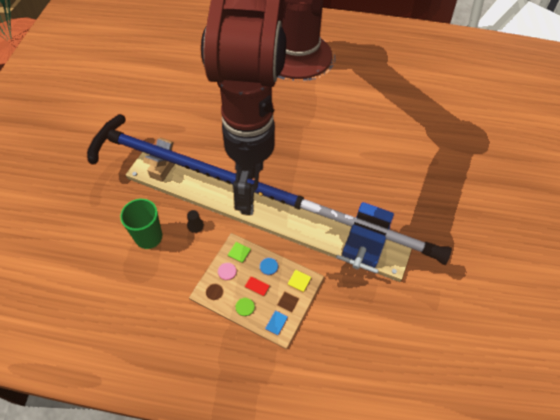

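View pics/wrist0.png

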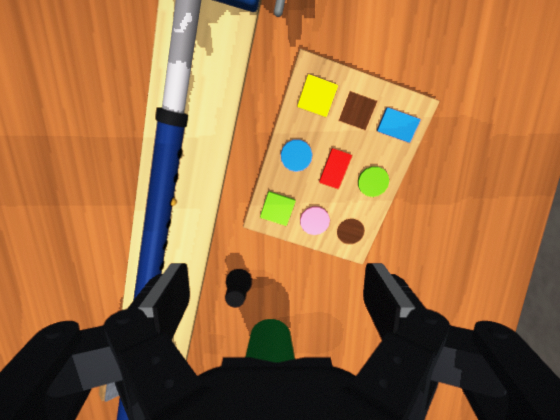

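The scene view shows the stick from its grip (105,135) over the collar (299,203) and vice (368,235) to the foot (437,253), with cup, ferrule and puzzle on the far side. The wrist view shows the collar at (171,117), the brass button at (173,202) and holes along the tube's right edge. Next I fit the tube's line.

```bash
cat > m.py <<'E'
from h import *
def fit(cam,name,ylo,yhi,xlo,xhi):
    im=cv2.imread("pics/"+name).astype(int); B,G,R=im[...,0],im[...,1],im[...,2]
    L=[];Rr=[]
    for v in range(ylo,yhi,4):
        x=np.where((B[v,xlo:xhi]>R[v,xlo:xhi]+25)&(B[v,xlo:xhi]>G[v,xlo:xhi]+15))[0]+xlo
        if len(x)>4:
            L.append((x[0],v));Rr.append((x[-1]+1,v))
    return np.array(L),np.array(Rr)
E
python3 - <<'E'
from m import *
L,R=fit("wrist","wrist0.png",130,250,110,200)
print(L.tolist(),R.tolist())
# left silhouette: line tangent to cylinder; fit by least squares centreline x=a+b*y at z=80, r=12.5
from scipy.optimize import least_squares
C=ctrl.calibration("wrist")
def res(p):
    d=np.array([p[1],1,0]);d/=np.linalg.norm(d);o0=np.array([p[0],0,80.]);out=[]
    for S,sg in((L,-1),(R,1)):
        for u,v in S:
            o,r=ray("wrist",u,v,C);n=np.cross(d,r);n/=np.linalg.norm(n)
            w=(o0-o)@n; out.append(abs(w)-12.5)
    return out
s=least_squares(res,[560,0.1],loss="soft_l1");print(s.x,np.abs(s.fun).mean())
p=s.x
d=np.array([p[1],1,0]);d/=np.linalg.norm(d);print("yaw",np.degrees(np.arctan2(p[1],1)))
print("collar ",onz("wrist",171,117,80), "coll lower",onz("wrist",170,124,80+12),"btn",onz("wrist",173.5,202,80))
for t,uv in (("cupbase",(0,0)),): pass
print("ferr top",onz("wrist",238,280,48),"scene ferr",onz("scene",196,222,24),"cup scene",onz("scene",141,210,95),"grip",onz("scene",105,138,80),"rest",onz("scene",160,152,80),"vice",onz("scene",368,225,90), "collar sc",onz("scene",299,203,80))
im=cv2.imread("pics/wrist0.png")
cv2.imwrite("pics/w0c.png",cv2.resize(im[90:280,100:260],None,fx=3.1,fy=3.1,interpolation=2))
E
```

```text
[[157, 130], [156, 134], [156, 138], [155, 142], [155, 146], [154, 150], [154, 154], [153, 158], [153, 162], [152, 166], [152, 170], [151, 174], [150, 178], [150, 182], [149, 186], [149, 190], [148, 194], [148, 198], [147, 202], [147, 206], [146, 210], [146, 214], [145, 218], [145, 222], [144, 226], [144, 230], [143, 234], [142, 238], [142, 242], [141, 246]] [[183, 130], [183, 134], [182, 138], [181, 142], [181, 146], [179, 150], [178, 154], [179, 158], [178, 162], [178, 166], [177, 170], [176, 174], [174, 178], [175, 182], [174, 186], [174, 190], [173, 194], [172, 198], [170, 202], [171, 206], [171, 210], [170, 214], [170, 218], [168, 222], [167, 226], [168, 230], [167, 234], [166, 238], [165, 242], [164, 246]]
[5.33094800e+02 2.53313842e-01] 1.1640655596039935
yaw 14.214804070863822
collar  [550.9371322   73.09315852  80.        ] coll lower [553.40866591  67.13923962  92.        ] btn [544.68136068  -9.41560345  80.        ]
ferr top [ 602.2135242  -118.15681876   48.        ] scene ferr [ 603.3845774  -138.26361232   24.        ] cup scene [ 634.26933423 -235.36066776   95.        ] grip [ 450.79153686 -385.16261818   80.        ] rest [ 471.66398442 -246.4807781    80.        ] vice [593.24003357 217.5366054   90.        ] collar sc [556.89953466  75.15870382  80.        ]
```

View pics/w0c.png

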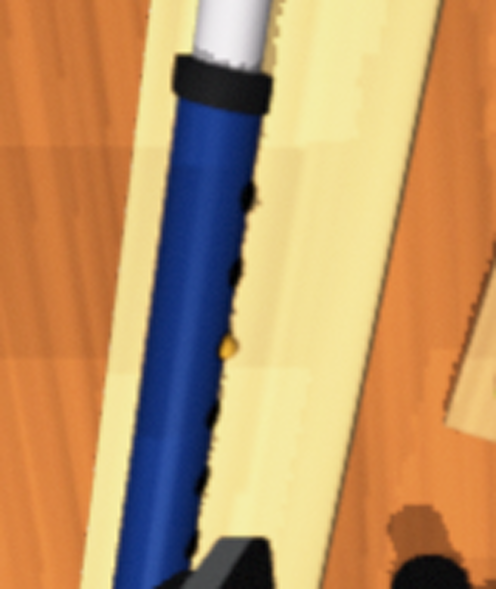

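Crop: the button is at full-frame (174,202) and the next hole at (176,177), on the tube's +x edge. Button to collar comes out at 81.5 mm (81 expected) and the yaw is about -14°. Moving above the button now for a closer look.

Emit:
{"name": "servo_tool", "arguments": {"steps": [-0.25,-0.015,-0.08,-0.04,-0.25,-0.015,-0.08,-0.04,-0.25,-0.015,-0.08,-0.04,-0.25,-0.015,-0.08,-0.04,-0.25,-0.015,-0.08,-0.04,-0.225,-0.015,-0.08,-0.037,0,0,0,0,0,0,0,0,0,0,0,0], "grip": -1, "force": 25}}

```text
time: 2.4
ee_pos: [533.5, -7.0, 193.5]
tool_rot: [[0.245, 0.97, 0.003], [0.97, -0.245, 0.0], [0.001, 0.002, -1.0]]
force: [0.8, 0.2, 1.2]
width: 1.005
```

```bash
python3 - <<'E'
from h import *
s=ctrl.sense();print(s["time"],s["ee_pos"],np.round(s["tool_rot"],3).tolist(),np.round(s["force"],2))
save("wrist","w1.png");save("side","s1.png")
C=ctrl.calibration("wrist");import json;json.dump({k:np.array(v).tolist() for k,v in C.items() if k!="size"},open("C1.json","w"))
E
```

```text
2.4 [533.45568346  -7.00389059 193.5316565 ] [[0.245, 0.97, 0.003], [0.97, -0.245, 0.0], [0.001, 0.002, -1.0]] [0.8  0.24 1.2 ]
```

View pics/w1.png

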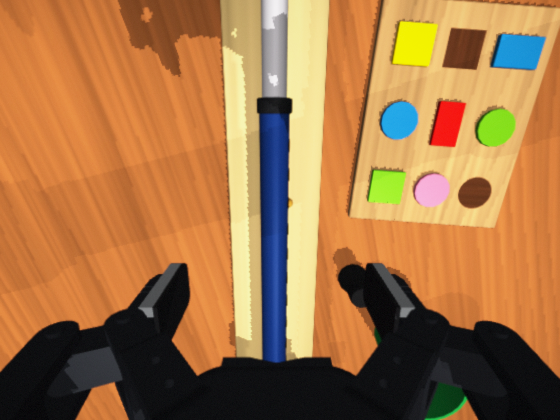

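The tube now runs straight up the image between the fingers; the collar is at (275,105) and the button at (290,203). Refitting from this view.

```bash
python3 - <<'E'
from m import *
import json
from scipy.optimize import least_squares
C=json.load(open("C1.json"));C["T"]=np.array(C["T"])
L,R=fit("wrist","w1.png",118,350,245,305)
def res(p):
    d=np.array([p[1],1,0]);d/=np.linalg.norm(d);o0=np.array([p[0],0,80.]);out=[]
    for S in(L,R):
        for u,v in S:
            o,r=ray("wrist",u,v,C);n=np.cross(d,r);n/=np.linalg.norm(n)
            out.append(abs((o0-o)@n)-12.5)
    return out
s=least_squares(res,[533,.25],loss="soft_l1");p=s.x;print(p,np.degrees(np.arctan(p[1])),np.abs(s.fun).mean())
im=cv2.imread("pics/w1.png").astype(int);sub=im[190:216,283:298]
ys,xs=np.where((sub[...,2]>sub[...,0]+60)&(np.arange(283,298)[None]<294)); 
d=np.array([p[1],1,0]);d/=np.linalg.norm(d);x=np.array([d[1],-d[0],0]);o0=np.array([p[0],0,80.])
for u,v in((290,203),(289,202),(290,204)):
    b=onz("wrist",u,v,80,C);print(b,"across",(b-o0)@x,"along",(b-o0)@d)
for u,v in((275,97),(275,112)):
    b=onz("wrist",u,v,80+14.5,C);print("collar edge along",(b-o0)@d)
a=(onz("wrist",290,203,80,C)-o0)@d
P=o0+d*a;print("button centreline",P)
t=np.array(ctrl.sense()["ee_pos"]);print("tcp rel: across",(t-P)@x,"along",(t-P)@d, "units to station -3:",((P-3*d)-t)/80)
cv2.imwrite("pics/w1c.png",cv2.resize(im[90:250,240:330].astype(np.uint8),None,fx=3.5,fy=3.5,interpolation=2))
for q in (P,P+100*d,P-246*d,P+260*d,P+370*d): print("scene",proj("scene",q))
E
```

```text
[5.33531007e+02 2.55106118e-01] 14.31126058420283 0.9244037820876106
[545.41818771  -9.56299507  80.        ] across 13.882159839181549 along -6.3278424448276125
[544.77200682  -8.44630494  80.        ] across 12.979997748999823 along -5.4055354681279875
[545.20355447 -10.46351824  80.        ] across 13.896787105147537 along -7.253474898767219
collar edge along 80.978661347779
collar edge along 70.26497568067876
button centreline [531.96683059  -6.13147158  80.        ]
tcp rel: across 1.7673905078706613 along -0.4313349328883826 units to station -3: [-0.02934363 -0.0256509  -1.41744795]
scene [262.04573292 187.98473911]
scene [306.55647401 203.93555941]
scene [160.91813604 151.93017241]
scene [381.15359299 230.77957543]
scene [434.25689452 249.97900956]
```

View pics/w1c.png

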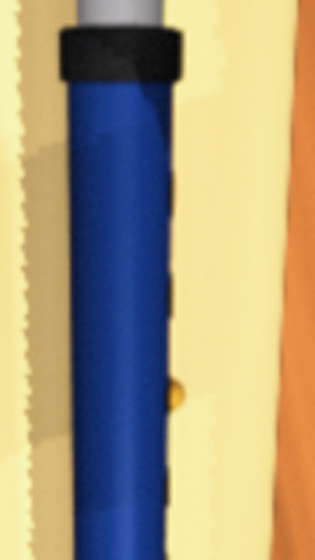

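Button centre is at (290.6,203) and its tip at (293.4,203), which gives about 16.4 mm from the centre line (16.5 given). The collar lies 76–87 mm from the button (75–87 given). Descending, centred across the tube and 3 mm short of the button on the grip side.

Emit:
{"name": "servo_tool", "arguments": {"steps": [-0.01,-0.01,-0.2,0,-0.01,-0.01,-0.2,0,-0.01,-0.005,-0.2,0,0,0,-0.2,0,0,0,-0.2,0,0,0,-0.2,0,0,0,-0.2,0,0,0,-0.15,0,0,0,-0.1,0,0,0,0,0,0,0,0,0], "grip": -1}}

```text
time: 3.42
ee_pos: [530.2, -9.2, 60.8]
tool_rot: [[0.246, 0.969, 0.0], [0.969, -0.246, 0.0], [0.0, 0.0, -1.0]]
force: [-0.4, -1.1, 0.2]
width: 1.003
```

```bash
python3 - <<'E'
from h import *
s=ctrl.sense();t=s["ee_pos"];print(s["time"],t,np.round(s["force"],2))
P=np.array([531.97,-6.13,80]);d=np.array([.2472,.969,0]);x=np.array([.969,-.2472,0])
print("across",(t-P)@x,"along",(t-P)@d)
save("wrist","w2.png",(140,0,420,210),2)
E
```

```text
3.4167 [530.18786969  -9.169354    60.81888833] [-0.37 -1.09  0.22]
across -0.9755559644423211 along -3.385676641562111
```

View pics/w2.png

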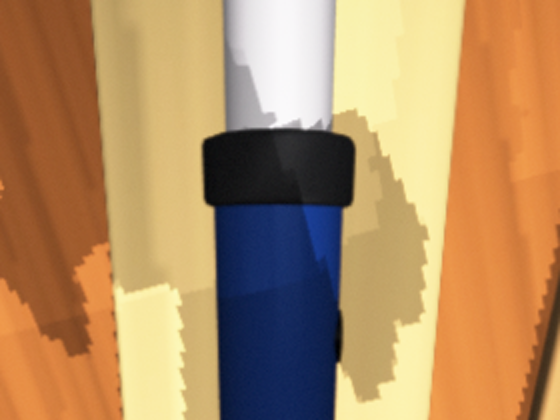

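The collar is centred at (279,103) in the image, so the gripper sits centred across the tube. Pinching.

Emit:
{"name": "servo_tool", "arguments": {"steps": [0,0,0,0,0,0,0,0,0,0,0,0,0,0,0,0,0,0,0,0,0,0,0,0,0,0,0,0,0,0,0,0,0,0,0,0,0,0,0,0,0,0,0,0,0,0,0,0], "grip": 1, "force": 25}}

```text
time: 4.47
ee_pos: [531.1, -9.4, 61.9]
tool_rot: [[0.246, 0.969, 0.003], [0.969, -0.246, -0.0], [0.001, 0.003, -1.0]]
force: [0.6, -0.7, 6.0]
width: 0.287
```

```bash
python3 - <<'E'
from h import *
s=ctrl.sense();t=s["ee_pos"];print(s["time"],t,np.round(s["force"],2),s["width"]*85)
C=ctrl.calibration("wrist")
P=np.array([531.97,-6.13,80]);d=np.array([.2472,.969,0])
for v in (64,102): print((onz("wrist",279.5,v,94.5,C)-P)@d)
E
```

```text
4.4667 [531.05300727  -9.40218374  61.87901756] [ 0.62 -0.66  6.02] 24.39784492080701
87.33386233046575
75.49850985255831
```

Opening is 24.4 mm, so the button is flush, and the collar again measures 75.5–87.3 mm from it. Starting a gentle pull.

Emit:
{"name": "servo_tool", "arguments": {"steps": [-0.003,-0.012,0,0,-0.003,-0.012,0,0,-0.003,-0.012,0,0,0,0,0,0]}}

```text
time: 4.8
ee_pos: [531.0, -9.5, 61.9]
tool_rot: [[0.244, 0.97, 0.005], [0.97, -0.244, 0.003], [0.004, 0.004, -1.0]]
force: [2.2, 5.1, 5.4]
width: 0.282
```

Emit:
{"name": "servo_tool", "arguments": {"steps": [-0.003,-0.012,0,0,-0.003,-0.012,0,0,-0.003,-0.012,0,0,0,0,0,0]}}

```text
time: 5.13
ee_pos: [530.9, -10.2, 61.9]
tool_rot: [[0.243, 0.97, 0.006], [0.97, -0.243, 0.006], [0.007, 0.004, -1.0]]
force: [3.6, 8.1, 4.7]
width: 0.283
```

Emit:
{"name": "servo_tool", "arguments": {"steps": [-0.003,-0.012,0,0,-0.003,-0.012,0,0,-0.003,-0.012,0,0,0,0,0,0]}}

```text
time: 5.47
ee_pos: [530.3, -12.2, 61.9]
tool_rot: [[0.242, 0.97, 0.006], [0.97, -0.242, 0.007], [0.008, 0.004, -1.0]]
force: [3.0, 9.0, 4.5]
width: 0.282
```

```bash
cat > c.py <<'E'
from h import *
P=np.array([531.97,-6.13,80]);d=np.array([.2472,.969,0])
def collar():
    im=ctrl.read_camera("wrist").astype(int);C=ctrl.calibration("wrist");s=ctrl.sense()
    col=im[:,272:288].mean(1); k=np.where(col[:200].max(1)<60)[0]
    g=col[:,2]  # blue channel
    a=[(onz("wrist",279.5,v,94.5,C)-P)@d for v in (k[0],k[-1]+1)]
    print("t",s["time"],"rows",k[0],k[-1]+1,"collar",np.round(a,1),"tcp along",round((s["ee_pos"]-P)@d,2),"F along",round(float(np.array(s["force"])@d),1),"w",round(s["width"]*85,1))
E
python3 -c "
from c import *
collar();cv2.imwrite('pics/w3.png',ctrl.read_camera('wrist')[:,:,::-1])"
```

```text
t 5.5167 rows 65 102 collar [84.  72.4] tcp along -6.31 F along 8.9 w 24.3
```

The collar has moved 3.2 mm with the gripper and there is no slip. Continuing.

Emit:
{"name": "servo_tool", "arguments": {"steps": [-0.003,-0.012,0,0,-0.003,-0.012,0,0,-0.003,-0.012,0,0,-0.003,-0.012,0,0,-0.003,-0.012,0,0,-0.003,-0.012,0,0]}}

```text
time: 6.07
ee_pos: [530.0, -13.6, 62.0]
tool_rot: [[0.239, 0.971, 0.008], [0.971, -0.239, 0.012], [0.013, 0.005, -1.0]]
force: [5.1, 16.6, 2.3]
width: 0.283
```

```bash
python3 -c "
from c import *
collar()"
```

```text
t 6.1167 rows 65 101 collar [82.3 71. ] tcp along -7.9 F along 15.8 w 23.9
```

Emit:
{"name": "servo_tool", "arguments": {"steps": [-0.003,-0.012,0,0,-0.003,-0.012,0,0,-0.003,-0.012,0,0]}}

```text
time: 6.37
ee_pos: [529.6, -15.2, 61.9]
tool_rot: [[0.238, 0.971, 0.009], [0.971, -0.238, 0.013], [0.015, 0.005, -1.0]]
force: [5.0, 13.3, 3.7]
width: 0.283
```

```bash
python3 -c "
from c import *
collar()"
```

```text
t 6.4167 rows 65 101 collar [79.  67.7] tcp along -11.21 F along 11.0 w 24.2
```

Emit:
{"name": "servo_tool", "arguments": {"steps": [0,0,0,0,0,0,0,0,0,0,0,0,0,0,0,0]}}

```text
time: 6.75
ee_pos: [528.2, -20.5, 61.9]
tool_rot: [[0.241, 0.97, 0.006], [0.97, -0.241, 0.007], [0.008, 0.004, -1.0]]
force: [3.0, 9.4, 4.6]
width: 0.282
```

```bash
python3 -c "
from c import *
collar()"
```

```text
t 6.8 rows 65 102 collar [75.4 63.8] tcp along -14.89 F along 10.3 w 24.3
```

Emit:
{"name": "servo_tool", "arguments": {"steps": [-0.003,-0.012,0,0,-0.003,-0.012,0,0,-0.003,-0.012,0,0,-0.003,-0.012,0,0,-0.003,-0.012,0,0,-0.003,-0.012,0,0]}}

```text
time: 7.3
ee_pos: [526.7, -26.1, 61.9]
tool_rot: [[0.241, 0.97, 0.006], [0.97, -0.241, 0.007], [0.008, 0.004, -1.0]]
force: [3.1, 9.0, 5.2]
width: 0.285
```

```bash
python3 -c "
from c import *
collar()"
```

```text
t 7.35 rows 65 102 collar [69.1 57.5] tcp along -21.19 F along 9.1 w 23.8
```

Emit:
{"name": "servo_tool", "arguments": {"steps": [-0.003,-0.012,0,0,-0.003,-0.012,0,0,-0.003,-0.012,0,0,-0.003,-0.012,0,0,0,0,0,0]}}

```text
time: 7.77
ee_pos: [524.6, -34.2, 61.9]
tool_rot: [[0.244, 0.97, 0.004], [0.97, -0.244, 0.002], [0.003, 0.003, -1.0]]
force: [2.0, 3.3, 6.2]
width: 0.285
```

```bash
python3 -c "
from c import *
collar()"
```

```text
t 7.8167 rows 65 102 collar [61.4 49.9] tcp along -28.98 F along 3.5 w 24.1
```

The tube is at about 25.5 mm. Looking for the button.

```bash
python3 -c "
from c import *
a=ctrl.read_camera('wrist')[60:220,230:330,::-1];collar()
for c in ('scene','side'): print(c,proj(c,P+np.array([16,-4,0])))
u,v=map(int,proj('side',P+np.array([16,-4,0])));b=ctrl.read_camera('side')[v-40:v+40,u-50:u+50,::-1]
u,v=map(int,proj('scene',P+np.array([16,-4,0])));e=ctrl.read_camera('scene')[v-40:v+40,u-50:u+50,::-1]
r=lambda i:cv2.resize(i,(375,300) if i is not a else (300,480),interpolation=2)
o=np.zeros((600,700,3),np.uint8);o[:480,:300]=r(a);o[:300,310:685]=r(b);o[300:,310:685]=r(e);cv2.imwrite('pics/m4.png',o)"
```

```text
t 7.9167 rows 65 102 collar [61.4 49.9] tcp along -28.99 F along 4.4 w 24.1
scene [258.8229727  193.95421338]
side [236.10243101 227.23643684]
```

View pics/m4.png

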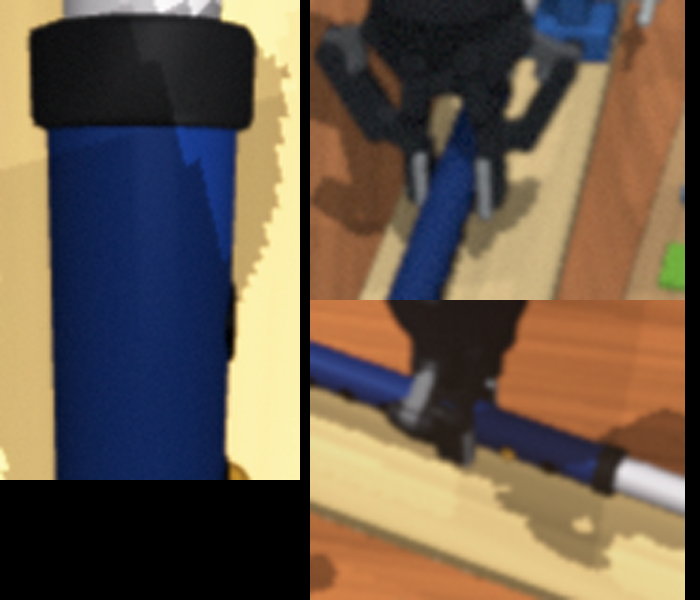

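The button is out: brass at (237,470) in the wrist crop and (507,452) in the scene crop, with a single hole left between it and the collar. Now pushing back.

Emit:
{"name": "servo_tool", "arguments": {"steps": [0.003,0.012,0,0,0.003,0.012,0,0,0.003,0.012,0,0,0.003,0.012,0,0,0.003,0.012,0,0,0.003,0.012,0,0,0,0,0,0]}}

```text
time: 8.6
ee_pos: [524.9, -33.0, 61.9]
tool_rot: [[0.247, 0.969, 0.002], [0.969, -0.247, -0.003], [-0.003, 0.003, -1.0]]
force: [0.3, -4.3, 8.5]
width: 0.283
```

```bash
python3 -c "
from c import *
collar()"
```

```text
t 8.65 rows 66 103 collar [62.5 50.9] tcp along -27.71 F along -2.8 w 24.3
```

Emit:
{"name": "servo_tool", "arguments": {"steps": [0.003,0.012,0,0,0.003,0.012,0,0,0.003,0.012,0,0,0.003,0.012,0,0,0,0,0,0]}}

```text
time: 9.07
ee_pos: [525.1, -32.3, 61.8]
tool_rot: [[0.249, 0.969, 0.0], [0.969, -0.249, -0.007], [-0.007, 0.002, -1.0]]
force: [-1.1, -8.4, 9.5]
width: 0.284
```

```bash
python3 -c "
from c import *
collar()"
```

```text
t 9.1167 rows 66 103 collar [63.2 51.7] tcp along -27.08 F along -8.4 w 24.0
```

Emit:
{"name": "servo_tool", "arguments": {"steps": [0.003,0.012,0,0,0.003,0.012,0,0,0.003,0.012,0,0,0.003,0.012,0,0,0,0,0,0,0,0,0,0]}}

```text
time: 9.62
ee_pos: [525.2, -32.0, 61.8]
tool_rot: [[0.251, 0.968, -0.001], [0.968, -0.251, -0.011], [-0.011, 0.001, -1.0]]
force: [-2.7, -14.3, 10.4]
width: 0.287
```

```bash
python3 -c "
from c import *
collar()"
```

```text
t 9.6667 rows 66 103 collar [63.6 52.2] tcp along -26.72 F along -13.4 w 24.1
```

Emit:
{"name": "servo_tool", "arguments": {"steps": [0.003,0.012,0,0,0.0015,0.006,0,0,0,0,0,0,0,0,0,0,0,0,0,0,0,0,0,0,0,0,0,0,0,0,0,0,0,0,0,0]}}

```text
time: 10.42
ee_pos: [525.2, -31.8, 61.8]
tool_rot: [[0.252, 0.968, -0.002], [0.968, -0.252, -0.012], [-0.012, 0.001, -1.0]]
force: [-3.5, -15.4, 9.0]
width: 0.287
```

```bash
python3 -c "
from c import *
collar()"
```

```text
t 10.4667 rows 66 103 collar [63.8 52.3] tcp along -26.63 F along -15.5 w 24.7
```

15.5 N held for 0.7 s. Relaxing the load, then opening.

Emit:
{"name": "servo_tool", "arguments": {"steps": [-0.006,-0.024,0,0,-0.006,-0.024,0,0,-0.006,-0.024,0,0,-0.003,-0.012,0,0,0,0,0,0]}}

```text
time: 10.88
ee_pos: [525.1, -32.1, 61.8]
tool_rot: [[0.248, 0.969, 0.001], [0.969, -0.248, -0.005], [-0.004, 0.002, -1.0]]
force: [-0.9, -6.6, 8.2]
width: 0.282
```

Emit:
{"name": "servo_tool", "arguments": {"steps": [0,0,0,0,0,0,0,0,0,0,0,0,0,0,0,0,0,0,0,0,0,0,0,0,0,0,0,0,0,0,0,0,0,0,0,0,0,0,0,0], "grip": -1}}

```text
time: 11.72
ee_pos: [524.9, -27.9, 60.9]
tool_rot: [[0.246, 0.969, -0.0], [0.969, -0.246, 0.0], [0.0, -0.0, -1.0]]
force: [-0.5, -0.3, 0.1]
width: 1.001
```

Emit:
{"name": "servo_tool", "arguments": {"steps": [0,0,0.1,0,0,0,0.2,0,0,0,0.2,0,0,0,0.2,0,0,0,0.2,0,0,0,0.2,0,0,0,0.2,0,0,0,0.2,0,0,0,0,0,0,0,0,0,0,0,0,0]}}

```text
time: 12.63
ee_pos: [524.3, -27.9, 180.6]
tool_rot: [[0.246, 0.969, -0.001], [0.969, -0.246, 0.0], [-0.0, -0.001, -1.0]]
force: [0.1, -0.0, 0.0]
width: 1.003
```

```bash
python3 -c "
from c import *
s=ctrl.sense();print(s['time'],s['force'])
C=ctrl.calibration('wrist');a=ctrl.read_camera('wrist')[:,:,::-1]
print('collar edges if 25mm:',[proj('wrist',P+d*k+[0,0,14.5],C) for k in (62,50)],'button',proj('wrist',P+16*np.array([.969,-.247,0]),C))
cv2.imwrite('pics/m5.png',cv2.resize(a[90:290,200:360],None,fx=3,fy=3,interpolation=2))"
```

```text
12.6333 [ 0.11992558 -0.02293234  0.0286809 ]
collar edges if 25mm: [array([279.89593415, 100.04037054]), array([279.80799922, 117.63859564])] button [298.71970982 181.04194373]
```

View pics/m5.png

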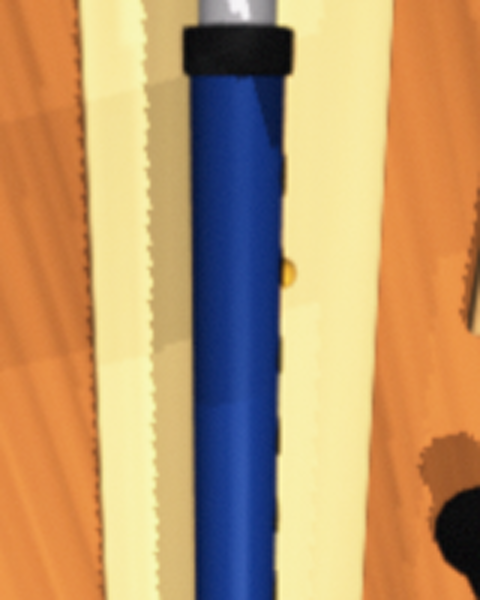

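The brass button stands proud at (288,272), with one hole between it and the collar (rows 26–75). The collar is where a 24–25 mm draw puts it, and nothing touches the gripper.

```bash
python3 -c "
from bench import ctrl
print(ctrl.job_done())"
```

```text
the job is handed in; nothing more can be done
None
```

The walking stick is now locked one hole longer, and the job is handed in at about 12.7 s of the 45 s allowed. `job_done` gives no verdict, so everything below rests on my own measurements.

- **Pinch:** I closed the gripper on the tube and button with 25 N. The opening read 24.4 mm against the 25 mm tube, so the button was flush.
- **Draw:** I pulled in 1 mm steps and read at most 16–17 N at the wrist. At a draw of about 25.5 mm the pull dropped to about 4 N, and the cameras showed the button out, with one hole left between it and the collar.
- **Load test:** I pushed back towards the foot and held about 15 N for 0.7 s. The tube did not move beyond the play of the hole. Contact force between button and tube is not measured directly. I infer about 11 N after the tube's 4 N friction.
- **Release:** I eased the load off, but about 7 N was still on when the fingers opened, not the zero I intended. After lifting clear, the wrist force read zero.

**Last check:** The final picture shows the button proud in the next hole. The last two collar readings differ slightly: about 23 mm of draw with 15 N on, and roughly 25 to 26.5 mm after release. Camera error is about 2 mm, and I trust the button being visibly out more than either number. The gripper stayed well clear of the puzzle, ferrule and cup, but I did not re-measure their positions at the end.

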